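# Set the cup filler to its third portion notch

## Task

Set the cup filler for the small cups: without gripping it, push the portion lever (the broad black paddle on the deck) back to its closed stop at the narrow end of the wedge mark, then push it the other way, counting the clicks, and leave it seated in the third notch from the stop, never running past that notch. Use only the fingertips or the outside of the fingers. Leave the small round speed knob and all the other things where they are, and finish with the hand clear.

Things in the scene. Friction and masses are not known exactly. Their poses are not given: they have to be found in the camera images.
- filler: the bench-top stainless cup filler, fixed to the table, with a low control deck: x -105 to +115 mm, y -150 to +150 mm, flat top 98 mm above the table. Origin on the table under the middle of the portion slot (98 mm long along x); its x points away from the operator along the slot, from closed to full, y to the operator's left, z up
- closed_dot (a point): the dot that marks the closed stop, on the deck at filler x = -35, y = +30 mm: nearest the operator of a row of six black dots, 14 mm apart along the filler's x, that mark the stop and notches 1 to 5. The black wedge mark, narrow at the closed end, lies on the slot's other side
- column_top (a point): middle of the top of the filler's column, a block left of the deck (filler x -50 to +130 mm, y +150 to +310 mm, 210 mm high) that carries a round hopper, 154 mm across, reaching 373 mm above the table
- portion_lever (a joint): travel of the portion lever in m along the filler's +x: 0 at the closed stop (the end of the slot nearest the operator), then notches 1 to 5 at 0.014, 0.028, 0.042, 0.056 and 0.070. Leaving a notch takes about 6 N; the force fades to nothing at the crest halfway, past which the lever snaps by itself into the next notch. It starts in notch 1 or 2. The stops are rigid
- portion_paddle (a point): centre of the lever's paddle, an upright black plate 14 mm thick (filler's x), 36 mm wide (y) and 40 mm high (16 to 56 mm above the deck), on a thin steel blade; 134 mm above the table. Its near half (portion_lever_c0) faces the operator, its far half (portion_lever_c1) faces away, each 7 mm thick and 34 mm high under a 6 mm top edge. It lies at filler x = -0.035 + joint value, y = 0
- speed_slide (a joint): travel of the speed knob in m along the filler's +x, 0 to 0.05; stiff, no notches; to be left as it is
- speed_knob (a point): top centre of the speed knob, a black cylinder 18 mm across and 28 mm high on the deck at the filler's y = -98 mm, beside the portion lever
- cup_a: a sealed portion cup, 42 mm across its foil lid and 31 mm high, on the far left of the control deck; bystander. Origin at the centre of its underside
- cup_b: a second such cup, on the near left of the control deck; bystander. Origin at the centre of its underside
- juice_bottle: a dark juice bottle, 72 mm across and 230 mm high, on the table to the right of the filler; bystander. Origin at the centre of its underside
- wafer_cup: a covered brass wafer cup on a stem, 78 mm across and 129 mm high, on the table before the filler's column; bystander. Origin at the centre of its underside
- bread_plate: a brass plate, 150 mm across and 16 mm high, on the table between the robot and the filler; bystander. Origin at the centre of its underside
- cup_sleeve: a sleeve of empty cups lying down, 150 mm long along its own x, 41 mm thick, on the table before the filler's right corner; bystander. Origin at the centre of its underside

How it is judged:
On the way, in this order (a step that is already met when the one before it is completed fails the run):
1. the portion lever is brought back to its closed stop (value of joint portion_lever below 0.0025 m), for 0.2 s.
2. the portion lever is pushed out to its third notch (value of joint portion_lever between 0.0385 and 0.0455 m), for 0.3 s.
At the end, for the whole second after the job is handed in: the portion lever rests in its third notch (within 3.5 mm of 0.042 m, not moving), after having been brought to its closed stop (within 2.5 mm) (all of step 2 and velocity of joint portion_lever between -0.005 and 0.005 m/s); the robot touches nothing.
It fails at once if the portion lever runs past the third notch, towards the fourth (value of joint portion_lever above 0.051 m).
It fails at once if the lever is gripped: its near and far (or opposite) sides are pressed by the fingers at once (contact force between the fingers and portion_lever_c0 above 1 N and contact force between the fingers and portion_lever_c1 above 1 N).
It fails at once if the speed knob is shifted by more than 5 mm (distance of speed_knob from where it was at the start of the episode above 0.005 m).
It fails at once if a bystander is lifted or moved by more than 15 mm (distance of any of cup_a, cup_b, juice_bottle, wafer_cup, bread_plate, cup_sleeve from where it was at the start of the episode above 0.015 m).
It also fails if it takes over 54 s, if anything falls off the work surface, if the arm or the gripper's body presses on something with over 40 N, if the wrist force passes 120 N, or if a joint passes its speed limit or range.

## Robot

A 6-joint arm with a two-finger parallel gripper is mounted at the origin on the work surface. World frame = base frame: x ahead of the robot, y to its left, z up, the work surface at z = 0. Lengths are in m, angles in rad, forces in N, time in s.
With the tool pointing down it reaches from about 0.3 to 0.75 m from the base axis. Payload 8.5 kg.
Tool frame: the origin (TCP) lies at the very end of the fingers, on their centre line; the grasp point (between the pads) lies 19 mm behind it (robot.grasp_offset is the distance from the TCP to the grasp point, in m); z points along the fingers, x is the direction in which the jaws open and shut, and the axes are right-handed (so a half turn about z gives the same grasp; the last joint's range is limited). The gripper opens to 88 mm and grips with 3 to 60 N. Pads are 18 mm wide; open, the fingers measure 123 mm over their backs; the gripper's body (75 mm by 187 mm) begins 45 mm behind the grasp point.
Start: joints at [-1.495, 0.381, 1.297, -0, 1.464, -0.215], TCP at [0.158, -0.527, 0.239] pointing down, gripper open.
Joint ranges: [-3.11, 3.11], [-0.89, 2.33], [0.22, 2.48], [-1.42, 4.56], [0.17, 2.85], [-2.88, 2.88]. Speed limits (rad/s): [2.39, 2.39, 3.14, 3.14, 3.14, 3.14].

## Interface

Orientations are given as [roll, pitch, yaw] about the fixed x, y, z axes, in that order (R = Rz(yaw) Ry(pitch) Rx(roll)).
In Python, from station import status, vision, robot gives the robot as it stands.
- The arm moves only by the tool drive_tool, never from a script. Its arguments are lists of equal length, an entry for each row: "delta_pos": the shift along the world's x, y, z in cm, a list of three; "yaw": the turn about the world's z in degrees. A call has 1 to 12 rows; each row is the pose to reach, as a shift and turn from the pose commanded when the call began; what a row does not reach only later rows make up. A row lasts 1/10 s, in which the tool goes at most 50 mm and 8.59 degrees, less where a joint would pass 70% of its speed; a pose out of reach is approached as far as the arm can. A call with a gripper value outside its range is refused whole. "gripper" is the opening, from 0 (shut) to 1 (fully open), set as the call begins (left out, the last holds). The fingers move at their own pace and stop on an object; "force" is the grip in N (left out, the last holds). Time passes only in rows, so rows that repeat a pose let the fingers close. It gives the time, the measured TCP pose, the force and the opening at its end, in the units of the state.
- status.read_state(): the state, without advancing time (a new reading comes with each control period).
- vision.camera(name): name is "side" or "top" or "wrist"; returns the picture (480x640x3 uint8, red, green, blue); there is no depth.
- vision.camera_params(name): a dict with "fx", "fy", "cx", "cy" (pixels), "pose" (4x4, takes a point from camera to world coordinates); the wrist camera has in their place "mount" (4x4, takes a point from camera to tool coordinates, whose origin is the TCP and whose axes are the tool frame's). Camera axes: x right, y down, z forward; pixel columns grow to the right and rows downward; lengths in m; the calibration is good to about 2 mm. A picture is of the moment at which its call begins: read the wrist's pose just before it. camera_params takes no time and is no camera call.
- robot.sign_off(): hands the job in, once; it reports no verdict.
The state is a dict: "clock": time; "joint_pos": joint angles; "joint_vel": joint speeds; "joint_torque": joint torques, N m; "eef_pos": TCP position; "tcp_rot": TCP orientation; "ft_force": force on the tool from outside, world axes, zero at the start; "torque": the same for the moment, N m; "opening": opening from 0.0 (shut) to 1.0 (fully open).
Only numpy, scipy, OpenCV 4.12 (cv2) and the standard library are available. Lean on these libraries where they do the work, as an engineer would, in place of code of your own. Each camera call takes 0.05 s, during which the arm holds its last target. There are 200 camera calls.

## Working session

There is one attempt and no reset: what is moved stays moved. The work goes in short steps, Python scripts to look and compute and a tool call to move; the robot and the scene stay as the last step left them, time stands still between calls to the robot, and variables do not carry over. Pictures are saved under pics/ and viewed, about 8 in all and at most 12, crops included, and the job is handed in when it is done.

Besides the shell and the picture viewer there is one more tool, called after "Request:" in YAML: its name, and indented under it one key for each argument. drive_tool: Moves the arm, as the interface text tells. Its arguments: {"type":"object","properties":{"delta_pos":{"type":"array","items":{"type":"array","items":{"type":"number"}}},"yaw":{"type":"array","items":{"type":"number"}},"gripper":{"type":"number"},"force":{"type":"number"}},"required":["delta_pos","yaw"]}

```bash
mkdir -p pics
python3 - <<'E'
from station import status,vision,robot
import cv2
for n in("top","side"):
    cv2.imwrite(f"pics/{n}0.png",vision.camera(n)[:,:,::-1]); p=vision.camera_params(n); print(n,p)
print(vision.camera_params("wrist")); print(status.read_state())
E
```

```text
top {'fx': 590.7159599324241, 'fy': 590.7159599324241, 'cx': 322.8210405178728, 'cy': 231.0178713134791, 'pose': array([[ 0.0229715 , -0.99385578,  0.10827281,  0.40765269],
       [-0.99972772, -0.02328024, -0.00158824, -0.01012698],
       [ 0.0040991 , -0.10820685, -0.99411995,  1.20565213],
       [ 0.        ,  0.        ,  0.        ,  1.        ]])}
side {'fx': 467.94849120792065, 'fy': 467.94849120792065, 'cx': 312.0095325989153, 'cy': 235.49163261706306, 'pose': array([[-0.80579457, -0.34009557,  0.48479904,  0.09501924],
       [-0.59176699,  0.49355525, -0.63735001,  0.55505975],
       [-0.0225152 , -0.80046125, -0.59896148,  0.67986911],
       [ 0.        ,  0.        ,  0.        ,  1.        ]])}
{'fx': 346.9747750763802, 'fy': 346.9747750763802, 'cx': 321.2811779263548, 'cy': 237.61173133577267, 'mount': array([[ 9.99998708e-01,  1.25694800e-04, -1.60253574e-03,
        -1.25681621e-03],
       [ 3.08422511e-04,  9.63412190e-01,  2.68023985e-01,
        -6.89681822e-02],
       [ 1.57759169e-03, -2.68024133e-01,  9.63410907e-01,
        -1.46035261e-01],
       [ 0.00000000e+00,  0.00000000e+00,  0.00000000e+00,
         1.00000000e+00]])}
{'clock': 0.1, 'joint_pos': array([-1.49530227e+00,  3.81109535e-01,  1.29814120e+00, -4.27310908e-05,
        1.46362218e+00, -2.15244846e-01]), 'joint_vel': array([-0.00037352, -0.00281101, -0.00207532, -0.00035391,  0.00035071,
       -0.00020915]), 'joint_torque': array([ 2.36169159e-03, -4.38655615e+01, -2.24912810e+01,  7.14036031e-02,
        3.42329009e-02, -7.98195106e-05]), 'eef_pos': array([ 0.1576599 , -0.5266535 ,  0.23822453]), 'tcp_rot': array([-3.14136071e+00,  1.25979253e-03, -1.28005268e+00]), 'ft_force': array([-0.08888875, -0.53750348, -0.21139748]), 'torque': array([-0.01363072,  0.01053091, -0.00996493]), 'opening': 0.9993038763203821}
```

View pics/top0.png

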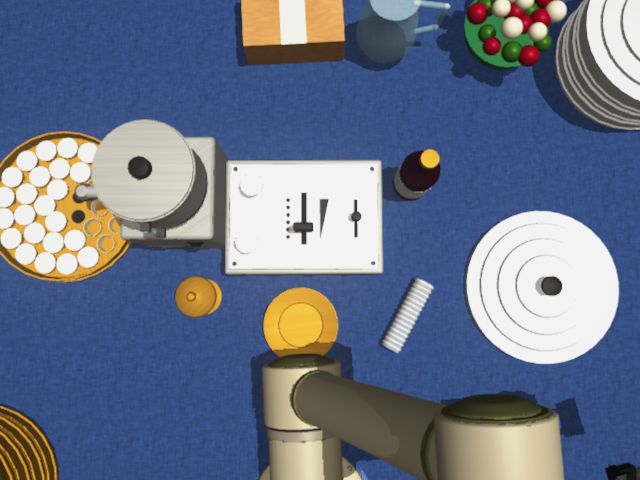

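View pics/side0.png

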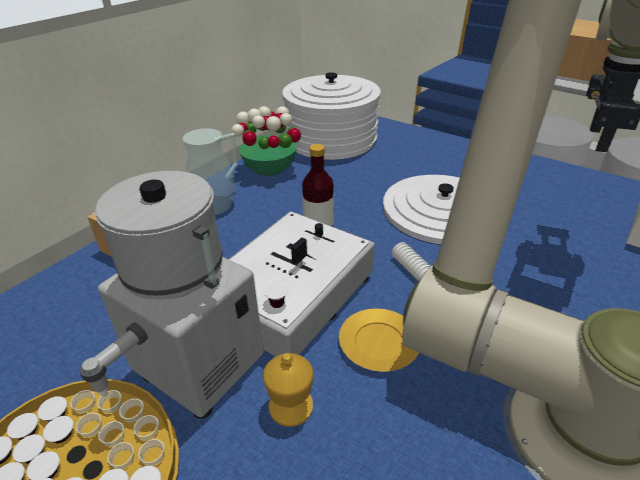

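The top view shows the deck at px (226,161)–(383,273), the slot along the column near x=304, the paddle near (303,227), the dots at x≈288 and the knob at (356,216). I'll enlarge it next.

```bash
python3 - <<'E'
import cv2
a=cv2.imread("pics/top0.png")[150:285,215:395]
cv2.imwrite("pics/crop.png",cv2.resize(a,None,fx=4.4,fy=4.4,interpolation=cv2.INTER_CUBIC))
E
cat > h.py <<'E'
import numpy as np
from station import status,vision,robot
def px2w(n,u,v,z,T=None):
    p=vision.camera_params(n)
    T=p["pose"] if T is None else T
    d=T[:3,:3]@[(u-p["cx"])/p["fx"],(v-p["cy"])/p["fy"],1]
    return T[:3,3]+d*(z-T[2,3])/d[2]
E
```

```text
(no output)
```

View pics/crop.png

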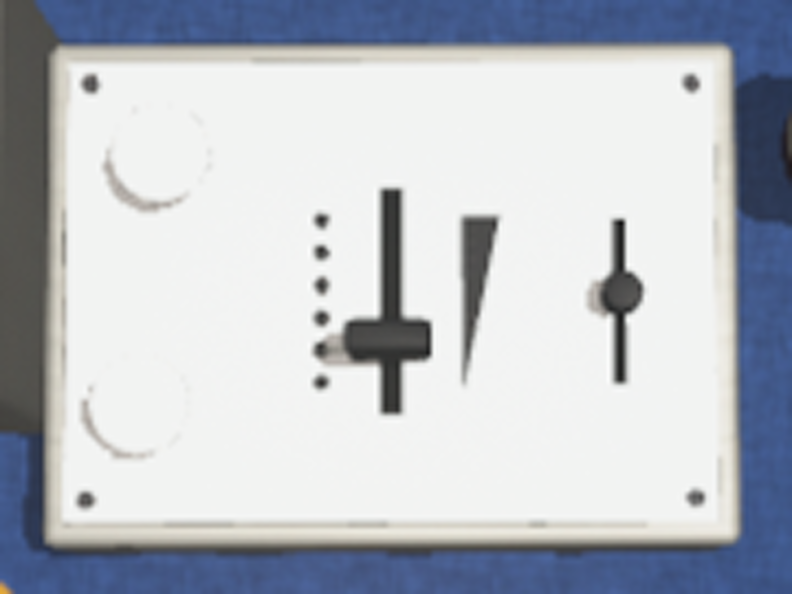

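The crop shows the dots from (321,382) (closed) to (321,220), slot ends at (391,413) and (391,189), the paddle's top around (388,335), and the knob at (622,292).

Run:
```python
from h import *
c=lambda u,v,z:px2w("top",215+u/4.4-.4,150+v/4.4-.4,z)
d0=c(321,382,.098);d5=c(321,220,.098);s0=c(391,413,.098);s1=c(391,189,.098)
x=d5-d0; th=np.arctan2(x[1],x[0]); print("dots",d0,d5,np.linalg.norm(x),np.degrees(th)); print("slot",s0,s1,np.linalg.norm(s1-s0))
for p in[(50,545),(740,540),(55,45),(733,45)]: print("corner",c(*p,.098))
e=c(740,542,.098)-c(50,546,.098);print("yaw from edge",np.degrees(np.arctan2(e[1],e[0]))+90)
O=(s0+s1)/2;R=np.array([[np.cos(th),-np.sin(th)],[np.sin(th),np.cos(th)]])
pt=c(388,335,.152);print("paddle",pt,(pt-O)[:2]@R)
for q,z in(((622,292),.126),((321,382),.098),((160,152),.129),((138,402),.129)):
  k=c(*q,z);print(k,(k-O)[:2]@R)
print(status.read_state()["tcp_rot"])
```

```text
dots [0.51650406 0.05428757 0.098     ] [0.58665082 0.05635275 0.098     ] 0.07017715270371458 1.6863434165368876
slot [0.50388736 0.02397591 0.098     ] [0.60089888 0.02654918 0.098     ] 0.09704563656322285
corner [0.44421433 0.16737321 0.098     ]
corner [ 0.45312288 -0.12594419  0.098     ]
corner [0.66074823 0.17402111 0.098     ]
corner [ 0.66779228 -0.12032785  0.098     ]
yaw from edge 1.6565815043329906
paddle [0.53110432 0.02438435 0.152     ] [-0.02130542 -0.00025132]
[ 0.55458972 -0.07231087  0.126     ] [-0.00067574 -0.0975958 ]
[0.51650406 0.05428757 0.098     ] [-0.03501937  0.0300686 ]
[0.60893348 0.12294379 0.129     ] [0.05939044 0.09597508]
[0.5033282  0.12827275 0.129     ] [-0.04601229  0.10440947]
[-3.14136071e+00  1.25979253e-03 -1.28005268e+00]
```

Measured geometry matches the given sizes: dot row 70.2 mm, slot 97 mm, knob at y=-97.6, paddle on y=0. The filler origin is at about (0.5524, 0.0253) with yaw about 1.7°, and the lever is in notch 1. The plan is to shut the fingers, set the jaw axis along filler y and go above the far side of the paddle.

Request:
drive_tool:
  delta_pos:
    - [0, 0, 4]
    - [4, 5.4, 4]
    - [8, 10.9, 4]
    - [12, 16.3, 4]
    - [16, 21.8, 4]
    - [20, 27.2, 4]
    - [23, 31.3, 4]
    - [26, 35.4, 4]
    - [29, 39.4, 4]
    - [32, 43.5, 4]
    - [35, 47.6, 4]
    - [37, 50.3, 4]
  yaw: [0, -3, -6, -9, -12, -15, -15, -15, -15, -15, -15, -15]
  gripper: 0
  force: 20

```text
clock: 1.3
eef_pos: [0.4843, -0.0818, 0.2786]
tcp_rot: [3.141, 0.0, -1.542]
ft_force: [1.3, -0.8, -0.4]
opening: 0.002
```

Request:
drive_tool:
  delta_pos:
    - [2, 2.7, 0]
    - [3.7, 5, -2]
    - [3.7, 5, -5]
    - [3.7, 5, -7]
    - [3.7, 5, -7]
    - [3.7, 5, -7]
  yaw: [0, 0, 0, 0, 0, 0]

```text
clock: 1.9
eef_pos: [0.5207, -0.034, 0.2092]
tcp_rot: [-3.142, 0.0, -1.542]
ft_force: [0.6, -0.3, 0.4]
opening: 0.002
```

Run:
```python
from h import *
import cv2
s=status.read_state();print(s)
cv2.imwrite("pics/w1.png",vision.camera("wrist")[:,:,::-1])
```

```text
{'clock': 1.9, 'joint_pos': array([-2.92242254e-01,  3.55624546e-01,  1.42647833e+00,  1.28853548e-05,
        1.35946959e+00,  1.24971440e+00]), 'joint_vel': array([-0.00341853, -0.01901405, -0.02194087,  0.00020895,  0.00131487,
        0.00103555]), 'joint_torque': array([ 1.74276475e-01, -3.98614919e+01, -2.04749537e+01,  4.04507504e-02,
       -1.08581437e-01, -5.67210591e-04]), 'eef_pos': array([ 0.52070122, -0.03395043,  0.20923425]), 'tcp_rot': array([-3.14156951e+00,  5.58131432e-06, -1.54195936e+00]), 'ft_force': array([ 0.61637568, -0.32887942,  0.42380587]), 'torque': array([ 0.02625418, -0.00066785, -0.01006602]), 'opening': 0.001614166731659172}
```

View pics/w1.png

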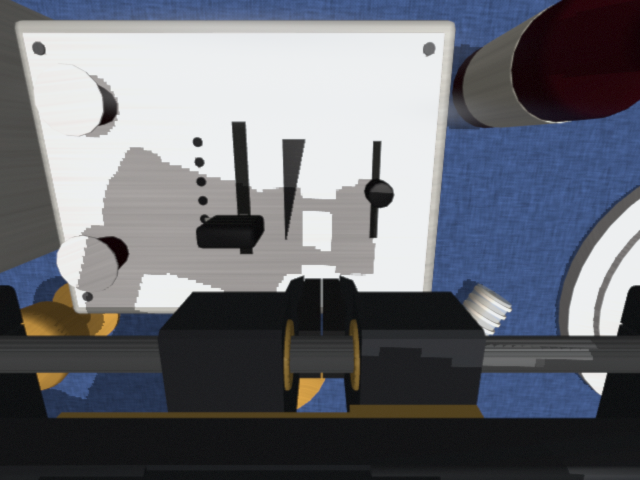

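The wrist view shows the shut fingers at about (320,290), short of the target because the previous call was speed-limited. The paddle is at (230,230), nearest the second dot from the closed end, which confirms notch 1. I'll move above the far side and descend.

Request:
drive_tool:
  delta_pos:
    - [2.2, 3, 0]
    - [4.4, 6, 0]
    - [4.4, 6, 0]
    - [4.4, 6, -3]
    - [4.4, 6, -6]
    - [4.4, 6, -8.5]
    - [4.4, 6, -8.5]
    - [4.4, 6, -8.5]
  yaw: [0, 0, 0, 0, 0, 0, 0, 0]

```text
clock: 2.75
eef_pos: [0.5651, 0.0257, 0.1252]
tcp_rot: [-3.14, -0.0, -1.542]
ft_force: [-0.3, -0.3, 0.4]
opening: 0.001
```

Run:
```python
from h import *
import cv2
s=status.read_state();print(s["clock"],s["eef_pos"],s["ft_force"])
cv2.imwrite("pics/w2.png",vision.camera("wrist")[:,:,::-1])
a=vision.camera("side")[200:320,220:390,::-1];cv2.imwrite("pics/s2.png",cv2.resize(a,None,fx=4.4,fy=4.4,interpolation=cv2.INTER_CUBIC))
```

```text
2.75 [0.56507299 0.02567092 0.12518105] [-0.32009141 -0.32881089  0.44731282]
```

View pics/s2.png

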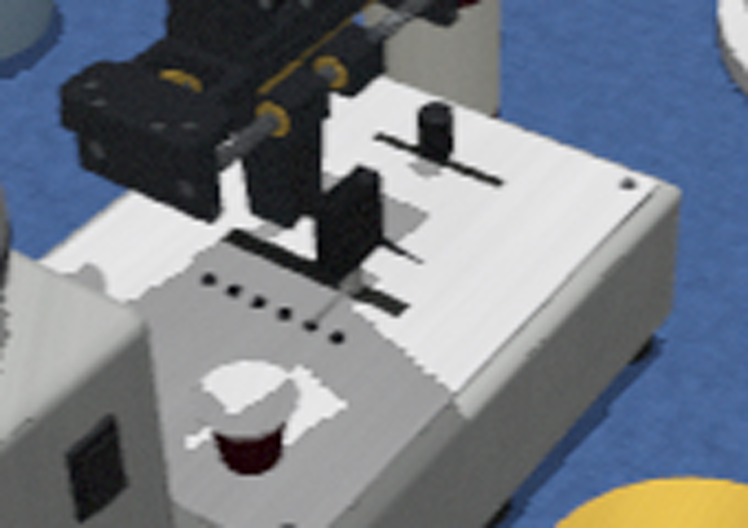

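The side view shows the shut fingers just beyond the paddle, on the slot line and clear of the deck. I'll push slowly toward the closed stop.

Request:
drive_tool:
  delta_pos:
    - [-0.4, 0, 0]
    - [-0.8, 0, 0]
    - [-1.2, 0, 0]
    - [-1.5, 0, 0]
    - [-1.7, -0.05, 0]
    - [-1.9, -0.05, 0]
    - [-2.1, -0.05, 0]
    - [-2.3, -0.05, 0]
    - [-2.3, -0.05, 0]
  yaw: [0, 0, 0, 0, 0, 0, 0, 0, 0]

```text
clock: 3.75
eef_pos: [0.5411, 0.0256, 0.1237]
tcp_rot: [3.141, -0.0, -1.542]
ft_force: [0.1, 0.2, 0.3]
opening: 0.003
```

Request:
drive_tool:
  delta_pos:
    - [-0.15, 0, 0]
    - [-0.3, 0, 0]
    - [-0.45, 0, 0]
    - [-0.6, 0, 0]
    - [-0.7, 0, 0]
    - [-0.7, 0, 0]
  yaw: [0, 0, 0, 0, 0, 0]

```text
clock: 4.35
eef_pos: [0.5347, 0.0257, 0.1238]
tcp_rot: [-3.141, -0.0, -1.542]
ft_force: [1.7, 0.4, -0.2]
opening: 0.008
```

Request:
drive_tool:
  delta_pos:
    - [-0.05, 0, 0]
    - [-0.1, 0, 0]
    - [-0.15, 0, 0]
    - [-0.2, 0, 0]
    - [-0.2, 0, 0]
    - [-0.2, 0, 0]
  yaw: [0, 0, 0, 0, 0, 0]

```text
clock: 4.95
eef_pos: [0.5346, 0.0256, 0.1239]
tcp_rot: [-3.137, -0.0, -1.542]
ft_force: [11.2, 0.8, -6.8]
opening: 0.008
```

Run:
```python
from h import *
import cv2
s=status.read_state();print(s["clock"],s["eef_pos"],s["ft_force"])
a=vision.camera("side")[200:320,220:390,::-1];cv2.imwrite("pics/s3.png",cv2.resize(a,None,fx=4.4,fy=4.4,interpolation=cv2.INTER_CUBIC))
```

```text
4.95 [0.53461415 0.02561116 0.12390495] [11.22862459  0.79650354 -6.77680476]
```

View pics/s3.png

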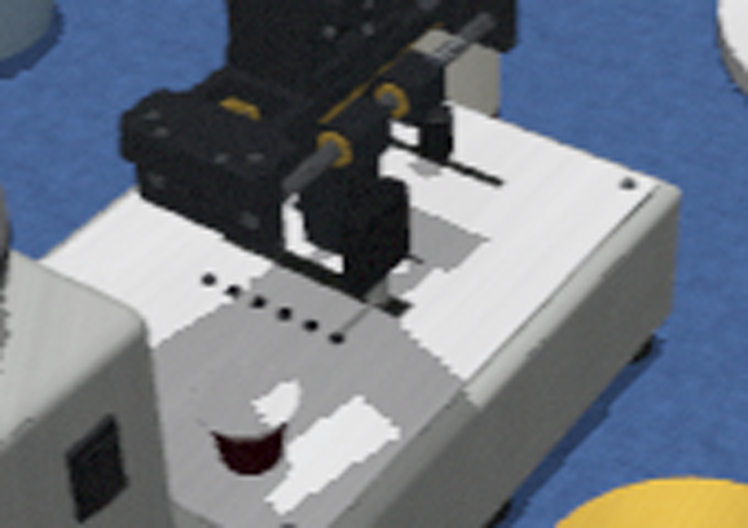

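The lever is hard on the closed stop: force rose to 11 N with no motion, and the pointer is on the nearest dot. I'll back off, go over the paddle and come down on the near side.

Request:
drive_tool:
  delta_pos:
    - [0.5, 0, 0]
    - [1.5, 0, 0]
    - [1.5, 0, 3]
    - [1.5, 0, 7]
    - [1.5, 0, 7]
    - [-2, -0.1, 7]
    - [-5.2, -0.2, 7]
    - [-5.2, -0.2, 7]
    - [-5.2, -0.2, 7]
  yaw: [0, 0, 0, 0, 0, 0, 0, 0, 0]

```text
clock: 5.9
eef_pos: [0.4809, 0.0236, 0.1938]
tcp_rot: [-3.141, -0.0, -1.542]
ft_force: [0.2, -0.8, -0.1]
opening: 0.004
```

Request:
drive_tool:
  delta_pos:
    - [0, 0, -3]
    - [0, 0, -6]
    - [0, 0, -7]
    - [0, 0, -7]
    - [0, 0, -7]
  yaw: [0, 0, 0, 0, 0]

```text
clock: 6.4
eef_pos: [0.4816, 0.0235, 0.1245]
tcp_rot: [-3.14, -0.0, -1.542]
ft_force: [0.3, -0.8, 0.3]
opening: 0.004
```

Run:
```python
from h import *
import cv2
s=status.read_state();print(s["clock"],s["eef_pos"],s["ft_force"])
a=vision.camera("side")[200:320,220:390,::-1];cv2.imwrite("pics/s4.png",cv2.resize(a,None,fx=4.4,fy=4.4,interpolation=cv2.INTER_CUBIC))
```

```text
6.4 [0.48155598 0.02354197 0.12451336] [ 0.28460731 -0.81681877  0.32971007]
```

View pics/s4.png

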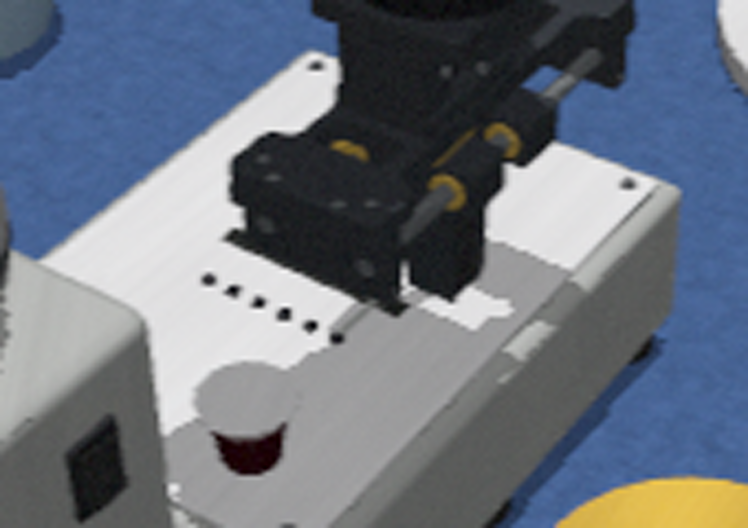

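Fingers are on the near side and the lever is still at the closed dot. I expect contact at about x=0.5026, so notch 3 puts the TCP near 0.5446 and the crest between notches 2 and 3 near 0.538. I'll push in slow stages.

Request:
drive_tool:
  delta_pos:
    - [0.5, 0, 0]
    - [1, 0, 0]
    - [1.4, 0, 0]
    - [1.7, 0.05, 0]
    - [1.9, 0.05, 0]
    - [2.1, 0.05, 0]
    - [2.3, 0.05, 0]
    - [2.4, 0.05, 0]
    - [2.4, 0.05, 0]
  yaw: [0, 0, 0, 0, 0, 0, 0, 0, 0]

```text
clock: 7.35
eef_pos: [0.5046, 0.0243, 0.1237]
tcp_rot: [-3.142, 0.0, -1.542]
ft_force: [-0.6, 1.2, -0.1]
opening: 0.004
```

Request:
drive_tool:
  delta_pos:
    - [0.1, 0, 0]
    - [0.2, 0, 0]
    - [0.3, 0, 0]
    - [0.4, 0, 0]
    - [0.5, 0, 0]
    - [0.6, 0, 0]
    - [0.7, 0, 0]
    - [0.8, 0, 0]
    - [0.9, 0, 0]
    - [0.9, 0, 0]
  yaw: [0, 0, 0, 0, 0, 0, 0, 0, 0, 0]

```text
clock: 8.35
eef_pos: [0.5137, 0.0241, 0.1237]
tcp_rot: [-3.142, -0.0, -1.542]
ft_force: [-0.2, -0.4, 0.2]
opening: 0.006
```

Request:
drive_tool:
  delta_pos:
    - [0.1, 0, 0]
    - [0.2, 0, 0]
    - [0.3, 0, 0]
    - [0.4, 0, 0]
    - [0.5, 0, 0]
    - [0.6, 0, 0]
    - [0.7, 0.05, 0]
    - [0.8, 0.05, 0]
    - [0.9, 0.05, 0]
    - [1.0, 0.05, 0]
    - [1.1, 0.05, 0]
    - [1.1, 0.05, 0]
  yaw: [0, 0, 0, 0, 0, 0, 0, 0, 0, 0, 0, 0]

```text
clock: 9.55
eef_pos: [0.5248, 0.0247, 0.1238]
tcp_rot: [-3.141, -0.0, -1.542]
ft_force: [-0.5, -0.0, -0.5]
opening: 0.007
```

Run:
```python
from h import *
import cv2
a=vision.camera("side")[200:320,220:390,::-1];cv2.imwrite("pics/s5.png",cv2.resize(a,None,fx=4.4,fy=4.4,interpolation=cv2.INTER_CUBIC))
```

```text
(no output)
```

View pics/s5.png

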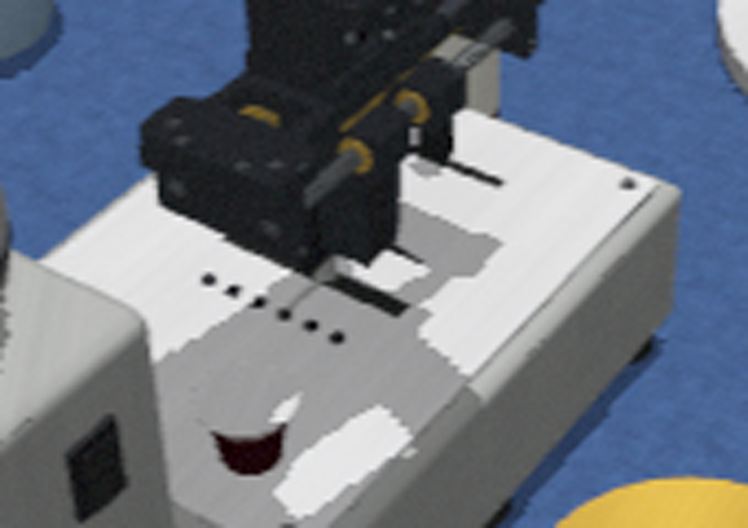

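The lever's pointer is at the third dot (285,314), so it is in notch 2. I'll push gently through the next crest.

Request:
drive_tool:
  delta_pos:
    - [0.2, 0, 0]
    - [0.4, 0, 0]
    - [0.55, 0, 0]
    - [0.7, 0, 0]
    - [0.8, 0, 0]
    - [0.9, 0.05, 0]
    - [1.0, 0.05, 0]
    - [1.1, 0.05, 0]
    - [1.2, 0.05, 0]
    - [1.25, 0.05, 0]
    - [1.3, 0.05, 0]
    - [1.3, 0.05, 0]
  yaw: [0, 0, 0, 0, 0, 0, 0, 0, 0, 0, 0, 0]

```text
clock: 10.8
eef_pos: [0.5377, 0.0252, 0.1238]
tcp_rot: [-3.141, 0.0, -1.542]
ft_force: [0.0, -0.5, -0.2]
opening: 0.004
```

Run:
```python
from h import *
import cv2
a=vision.camera("side")[200:320,220:390,::-1];cv2.imwrite("pics/s6.png",cv2.resize(a,None,fx=4.4,fy=4.4,interpolation=cv2.INTER_CUBIC))
s=status.read_state();print(s["clock"],s["eef_pos"],s["ft_force"])
```

```text
10.85 [0.53764391 0.02519608 0.12375332] [ 0.29575    -1.26809731  0.46429858]
```

View pics/s6.png

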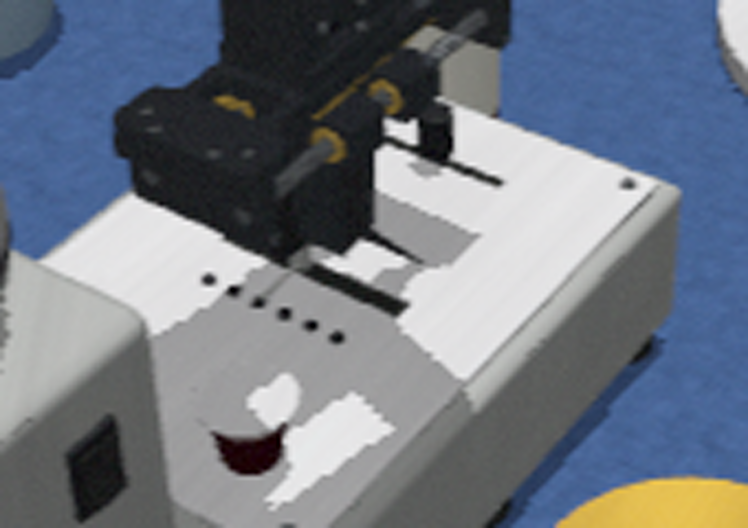

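The pointer is now at the fourth dot (259,302) with no contact force, so the lever has snapped into notch 3. I'll retreat and verify.

Request:
drive_tool:
  delta_pos:
    - [-1, 0, 0]
    - [-3, -0.1, 0]
    - [-4, -0.1, 0]
    - [-4, -0.1, 3]
    - [-5, -0.1, 7]
    - [-7, -0.1, 11]
    - [-9, -2, 13]
    - [-9, -4, 13]
    - [-9, -4, 13]
    - [-9, -4, 13]
  yaw: [0, 0, 0, 0, 0, 0, 0, 0, 0, 0]

```text
clock: 11.85
eef_pos: [0.4473, -0.0147, 0.2536]
tcp_rot: [3.141, 0.0, -1.543]
ft_force: [-0.2, -0.4, 0.1]
opening: 0.011
```

Run:
```python
from h import *
import cv2
s=status.read_state();print(s["clock"],s["eef_pos"],s["ft_force"])
a=vision.camera("side")[200:320,220:390,::-1];a=cv2.resize(a,None,fx=3,fy=3,interpolation=cv2.INTER_CUBIC)
b=cv2.resize(vision.camera("wrist")[:240,100:500,::-1],(510,306))
c=cv2.imread("pics/side0.png")
cv2.imwrite("pics/s7.png",cv2.resize(np.vstack([a,b])[:666],None,fx=.9,fy=.9))
cv2.imwrite("pics/side7.png",vision.camera("side")[:,:,::-1])
```

```text
11.85 [ 0.44729572 -0.01468157  0.25355272] [-0.19780173 -0.41696486  0.07432047]
```

View pics/s7.png

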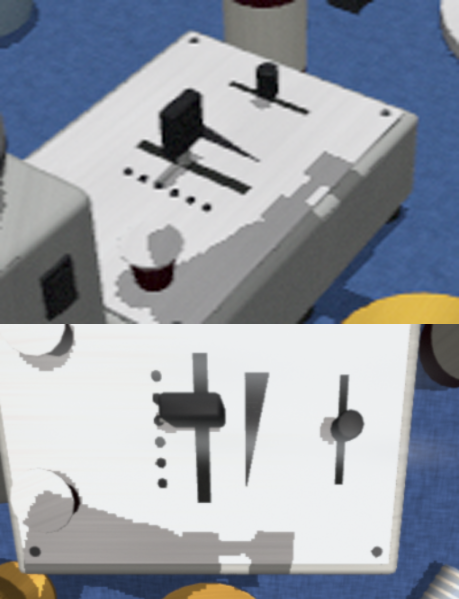

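The hand is clear. In both views the paddle stands at the fourth dot from the closed end, which is notch 3, and the knob and cups look undisturbed. Handing in.

```bash
python3 -c "
from station import robot;print(robot.sign_off())"
```

```text
the job is handed in; nothing more can be done
None
```

The portion lever is seated in the third notch from the closed stop, and the job is handed in at about 12 s of the 54 s allowed.

- **Closing:** With the fingers shut, I pushed the lever from notch 1 back to its closed stop. There the force rose to about 11 N with no more movement, and the pointer was on the nearest dot.
- **Opening:** I went over the paddle and pushed from the near side in slow stages. Pictures showed the lever in notch 2, then in notch 3. I stopped just after the last snap, and the contact force was back near zero.
- **Last checks:** The side and wrist views both showed the lever at the fourth dot, which is notch 3. The hand was clear, with force readings below 0.5 N. The knob and both cups looked unmoved by eye; I did not measure them again or look closely at the items on the table.

None of the checks disagreed. The station gave no verdict.

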